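# Register a notebook under the press pin, then hold the guard open for the type change

### The job

Registering a notebook in the personalising press: with the clear guard shut, move the sliding bed by its knob until the locating pin stands over the inside of the red ring on the layout slip, stop there for about a second, then step on until the pin stands inside the blue ring and leave the bed there. Only then let go of the knob, lift the spring-loaded guard by its handle bar to 60 degrees from shut and keep holding it there, so that I can swap the pin for the type; finish while still holding it, because it snaps shut if let go. Do not shift the other things on the table.

Things in the scene. Friction and masses are not known exactly. Their poses are not given: they have to be found in the camera images.
- press: The personalising press: dark green frame, too heavy to move; origin on the table straight under the locating pin, z up, x from its front (operator's side) to its back, y to its left. Base x -95 to +160, y -125 to +125 mm. Column at the back, 118 mm high, front face at x = +104 mm; a 24 mm wide arm runs 80 to 104 mm high from it to the type holder over the origin.
- pin_tip (a point): The tip of the orange locating pin (7 mm thick, tapered) that hangs from the middle of the steel type holder (18 x 22 mm, at the front end of the arm); it is fixed, 63.5 mm above the table and about 5 mm above the layout slip.
- red_ring (a point): Centre of the red printed ring (10 mm inside, 15 mm outside diameter) on the white layout slip, 58 mm above the table, on the sage green notebook (180 x 130 x 8 mm) clamped on the bed; slip, book and bed move as one. In the press's axes the red ring lies 22 mm behind (+x) and 46 mm left (+y) of the blue one.
- blue_ring (a point): Centre of the blue printed ring of the same size on the same slip.
- bed_knob (a point): Point 75 mm above the table on the axis of the bed's black upright knob: 22 mm diameter, 53 to 94 mm above the table, on a 34 mm wide tongue (top 49 mm; steel collar of 28 mm diameter up to 53 mm) that sticks out on the right (-y) of the bed, 90 mm beyond the notebook's end. Moves rigidly with bed and rings; grip it from above.
- bed (a joint): Travel of the bed along the press's x axis (m), positive to the back, -0.05 to +0.03; it drags with about 2 N friction and stays where it is left.
- cross_slide (a joint): Travel of the slide that carries the bed along the press's y axis (m), positive to the left, -0.05 to +0.045; about 2 N friction, stays where it is left.
- guard (a joint): Angle of the clear guard (rad): 0 shut (level, over the pin), grows as it is lifted, stop at 1.6. 60 degrees is 1.047. Gravity and a spring shut it from any angle; holding it takes about 1.3 N at shut to 2.1 N at the handle bar at 60 degrees.
- guard_hinge (a point): Middle of the guard's hinge line, which runs along the press's y axis, 92 mm behind the pin and 122 mm above the table. The guard is 124 mm wide; its sides reach 34 mm and its front lip 22 mm below its top face when shut.
- guard_bar (a point): Middle of the guard's handle bar: black, round, 10 mm diameter, along the press's y axis, free over 90 mm between two stems, 182 mm from the hinge line, 35 mm in front of the guard's front edge, 122 mm above the table when shut. It swings up and back round the hinge. Pinch it from above, one finger in the 30 mm gap between bar and guard; it turns between the fingers.
- stapler: Green desk stapler, 36 x 135 x 49 mm, right side of the table; origin under its centre. Leave alone.
- stamp_a: Hand stamp with a red handle, 24 x 36 x 66 mm, right front; leave alone.
- stamp_b: Hand stamp with a navy handle, 24 x 36 x 66 mm, right front; leave alone.
- type_tray: Wooden tray of brass type, 100 x 130 x 27 mm, to the right of the press; origin under its centre; leave alone.
- next_book: Small gingham notebook, 160 x 109 x 12 mm, lying to the right front of the press; origin under its centre; leave alone.
- tape_roll: Coral roll of paper tape, 48 mm diameter, 15 mm high, on the right; leave alone.
- eraser: White eraser in a blue sleeve, 21 x 45 x 12 mm, left front; leave alone.

How it is judged:
By the outcome, as a careful person would: the job done as asked, in the order asked, and still so for the second after the job is handed in, while the arm keeps its last pose, push and grip.
It also fails if it takes over 51 s, if anything falls off the work surface, if the arm or the gripper's body presses on something with over 40 N, if the wrist force passes 120 N, or if a joint passes its speed limit or range.

### The arm

A 6-joint arm with a two-finger parallel gripper is mounted at the origin on a cart in front of the work surface, level with it; the furniture and walls round the work are solid. World frame = base frame: x ahead of the robot, y to its left, z up, the work surface at z = 0. Lengths are in m, angles in rad, forces in N, time in s.
With the tool pointing down it reaches from about 0.325 to 0.925 m from the base axis. Payload 3.1 kg.
Tool frame: the origin (TCP) lies midway between the tips of the shut fingers; the grasp point (between the pads) lies 19 mm behind it; z points along the fingers, y is the line along which they close (so a half turn about z gives the same grasp; the last joint's range is limited). The gripper opens to 85 mm and grips with 20 to 120 N. Pads are 22 mm wide; open, the fingers measure 114 mm over their backs; the gripper's body (76 mm by 85 mm) begins 54 mm behind the grasp point. The pads swing forward as they close: fully open they stand 13 mm farther back than shut.
Start: joints at [-1.393, 0.217, 1.613, -0, 1.311, -0.112], TCP at [0.179, -0.599, 0.231] pointing down, gripper open.
Joint ranges: [-2.75, 2.75], [-0.78, 2.1], [0.31, 2.55], [-1.13, 4.27], [0.13, 2.63], [-2.58, 2.58]. Speed limits (rad/s): [2.79, 2.79, 3.14, 3.14, 3.14, 3.14].

### API

Orientations are given as a rotation vector (axis times angle).
In Python, from bench import sensors, imaging, ticket, spotter gives the robot as it stands.
- The arm moves only by the tool servo_tool, never from a script. Its argument "targets" is one flat list of numbers, 7 for each row, row after row: the shift along the tool's x, y, z as a fraction of full scale, then the turn, a rotation vector about the tool's x, y, z as a fraction of full scale, then the opening, from -1 (shut) to 1 (fully open). A call has 1 to 12 rows; each row shifts and turns the commanded pose from where the row before left it, along the tool's axes as they then stand; what a row does not reach is not made up. Full scale, the value 1, is 30 mm for a shift and 5 degrees for a turn. A row lasts 1/12 s, in which the tool goes at most 41.7 mm and 7.16 degrees, less where a joint would pass 70% of its speed; a pose out of reach is approached as far as the arm can. A call with a number of a shift or a turn outside -1 to 1 is refused whole. A call with a gripper value outside its range is refused whole. The fingers move at their own pace and stop on an object; "newtons" is the grip in N (left out, the last holds). Time passes only in rows, so rows that do not move let the fingers close. It gives the time, the measured TCP pose, the force, the opening and the grip force at its end, in the units of the state.
- sensors.sense(): the state, without advancing time (a new reading comes with each control period).
- imaging.get_image(name): name is "side" or "top" or "wrist"; returns a dict with "frame" (384x512x3 uint8, blue, green, red), "K" (3x3 intrinsics, pixels), "R" (3x3) and "t" (3): a world point X has camera coordinates R X + t; the wrist camera has in their place "hand_eye" (4x4, takes a point from camera to tool coordinates, whose origin is the TCP and whose axes are the flange's). Camera axes: x right, y down, z forward; pixel columns grow to the right and rows downward; lengths in m; the calibration is good to about 2 mm. A picture is of the moment at which its call begins: read the wrist's pose just before it. There is no depth.
- ticket.close_job(): hands the job in; it is judged then, once.
Trained networks look in a picture, given as the dict that the camera call returned (one of the last four; its "shot" number tells which), for a name from the list of things; names that differ only in an ending like _2 or _b are one class to them, and where a whole thing is asked for, a point or a joint stands for the part that bears it (a point fixed in the world has none). Each returns a list of dicts, best first, with "score" (0 to 1); they miss things now and then, are a little off and sometimes report something else, mostly with a low value. They report only what shows in the picture. A call takes as long as a camera call.
- spotter.recognise(thing, picture): "bbox" ([centre column, centre row, width, height] in pixels, round what is visible of it).
- spotter.spot_point(thing, picture): "pixel" ([column, row] in pixels: a listed point, or the origin of a listed thing).
The state is a dict: "time": time; "qpos": joint angles; "dq": joint speeds; "joint_efforts": joint torques, N m; "position": TCP position; "eef_rot": TCP orientation; "force": force on the tool from outside, world axes, zero at the start; "moment": the same for the moment, N m; "finger_gap": finger opening in m; "gripper_force": force on a finger pad.
Only numpy, scipy, OpenCV 4.12 (cv2) and the standard library are available. Lean on these libraries where they do the work, as an engineer would, in place of code of your own. Each camera call takes 0.05 s, during which the arm holds its last target. There are 200 camera calls.

## Working session

There is one attempt and no reset: what is moved stays moved. The work goes in short steps, Python scripts to look and compute and a tool call to move; the robot and the scene stay as the last step left them, time stands still between calls to the robot, and variables do not carry over. Pictures are saved under pics/ and viewed, at most 10 in all, crops included, and the job is handed in when it is done.

Besides the shell and the picture viewer there is one more tool, called after "Emit:" as name(argument=value, ...) on one line, values as JSON. servo_tool: Moves the arm, as the interface text tells. Its arguments: {"type":"object","properties":{"targets":{"type":"array","items":{"type":"number","minimum":-1,"maximum":1}},"newtons":{"type":"number"}},"required":["targets"]}

```bash
mkdir -p pics; cat > h.py <<'E'
import numpy as np, cv2
from scipy.spatial.transform import Rotation as Ro
from bench import sensors, imaging, ticket, spotter
def pic(n):
    s=sensors.sense(); p=imaging.get_image(n)
    if n=="wrist":
        T=np.eye(4);T[:3,:3]=Ro.from_rotvec(s["eef_rot"]).as_matrix();T[:3,3]=s["position"]
        C=np.linalg.inv(T@np.array(p["hand_eye"])); p["_R"],p["_t"]=C[:3,:3],C[:3,3]
    else: p["_R"],p["_t"]=np.array(p["R"]),np.array(p["t"])
    return p
def ray(p,px):
    d=np.linalg.inv(p["K"])@[px[0],px[1],1]; R=p["_R"]; return -R.T@p["_t"],R.T@d
def atz(p,px,z):
    o,d=ray(p,px); return o+d*(z-o[2])/d[2]
def proj(p,X):
    c=p["K"]@(p["_R"]@np.array(X)+p["_t"]); return c[:2]/c[2]
def tri(obs):
    A=np.zeros((3,3));b=np.zeros(3)
    for p,px in obs:
        o,d=ray(p,px);d=d/np.linalg.norm(d);M=np.eye(3)-np.outer(d,d);A+=M;b+=M@o
    return np.linalg.solve(A,b)
E
python3 - <<'E'
from h import *
np.set_printoptions(precision=4,suppress=True)
P={n:pic(n) for n in("side","top")}
Z=dict(press=0,pin_tip=.0635,red_ring=.058,blue_ring=.058,bed_knob=.075,guard_hinge=.122,guard_bar=.122,stapler=0,type_tray=0,next_book=0,eraser=0,stamp_a=0,tape_roll=0)
for n,p in P.items():
    cv2.imwrite(f"pics/{n}0.png",p["frame"]); print(n,-p["_R"].T@p["_t"])
    for k,z in Z.items():
        for r in spotter.spot_point(k,p)[:2]: print(n,k,r["score"],np.array(r["pixel"]),atz(p,r["pixel"],z))
print(sensors.sense())
E
```

```text
side [ 0.2438 -1.3924  1.0703]
side press 0.74 [253.  165.8] [0.5755 0.0914 0.    ]
side pin_tip 0.75 [253.3 152.6] [0.5792 0.0937 0.0635]
side red_ring 0.78 [246.2 150.8] [0.5561 0.123  0.058 ]
side blue_ring 0.77 [240.8 158.9] [0.5218 0.0713 0.058 ]
side bed_knob 0.87 [247.1 179.8] [ 0.5098 -0.094   0.075 ]
side bed_knob 0.59 [269.9 308.3] [ 0.4379 -0.6716  0.075 ]
side guard_hinge 0.63 [274.8 142.4] [0.6591 0.0548 0.122 ]
side guard_bar 0.43 [255.3 259.3] [ 0.4336 -0.531   0.122 ]
side stapler 0.81 [293.  285.1] [ 0.543  -0.5537  0.    ]
side type_tray 0.85 [256.5 260.2] [ 0.4608 -0.425   0.    ]
side next_book 0.57 [236.8 225.3] [ 0.4342 -0.246   0.    ]
side next_book 0.19 [246.2 178.5] [0.5283 0.0132 0.    ]
side eraser 0.39 [206.7 153.6] [0.4042 0.2357 0.    ]
side stamp_a 0.71 [266.8 307.5] [ 0.4446 -0.6122  0.    ]
side stamp_a 0.68 [268.8 294.4] [ 0.4627 -0.5681  0.    ]
side tape_roll 0.6 [282.9 229.8] [ 0.5838 -0.3117  0.    ]
top [ 0.1856 -0.1915  1.6631]
top press 0.61 [186.2 190.6] [0.5736 0.0689 0.    ]
top pin_tip 0.69 [184.8 186.6] [0.5728 0.0656 0.0635]
top red_rin
[... 682 characters left out ...]
p_a 0.64 [375.2 243.5] [ 0.4378 -0.6268  0.    ]
top stamp_a 0.43 [363.  239.1] [ 0.4499 -0.5828  0.    ]
top tape_roll 0.39 [292.2 196.7] [ 0.584  -0.3197  0.    ]
top tape_roll 0.25 [179.9 211. ] [0.4959 0.0829 0.    ]
{'time': 1.4, 'qpos': array([-1.3932,  0.2169,  1.6134, -0.    ,  1.3113, -0.1122]), 'dq': array([ 0.0006, -0.0012,  0.0013,  0.0019, -0.0007, -0.0024]), 'joint_efforts': array([ -0.0011, -39.6883, -30.424 ,  -0.0003,   0.0009,  -0.    ]), 'position': array([ 0.1786, -0.599 ,  0.2313]), 'eef_rot': array([ 3.1087,  0.4537, -0.    ]), 'force': array([ 0.3932, -0.9888, -0.0133]), 'moment': array([0.0235, 0.0169, 0.0035]), 'gripper_force': 0.0, 'finger_gap': 0.08583615697632728}
```

```bash
python3 - <<'E'
import cv2,numpy as np
a=cv2.imread("pics/side0.png");b=cv2.imread("pics/top0.png")
A=cv2.resize(a[110:210,190:320],(780,600));B=cv2.resize(b[140:260,110:270],(800,600),interpolation=cv2.INTER_CUBIC)
cv2.imwrite("pics/sc.png",A);cv2.imwrite("pics/tc.png",B)
E
```

```text
(no output)
```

View pics/sc.png

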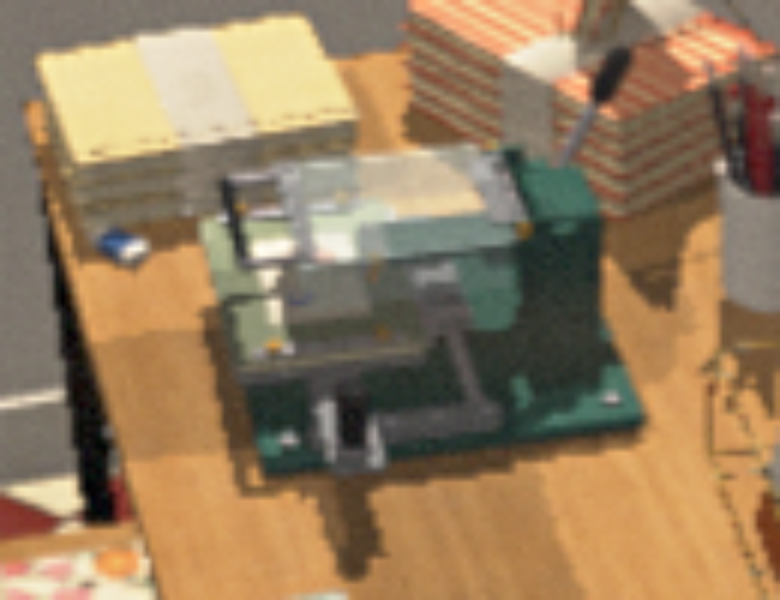

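View pics/tc.png

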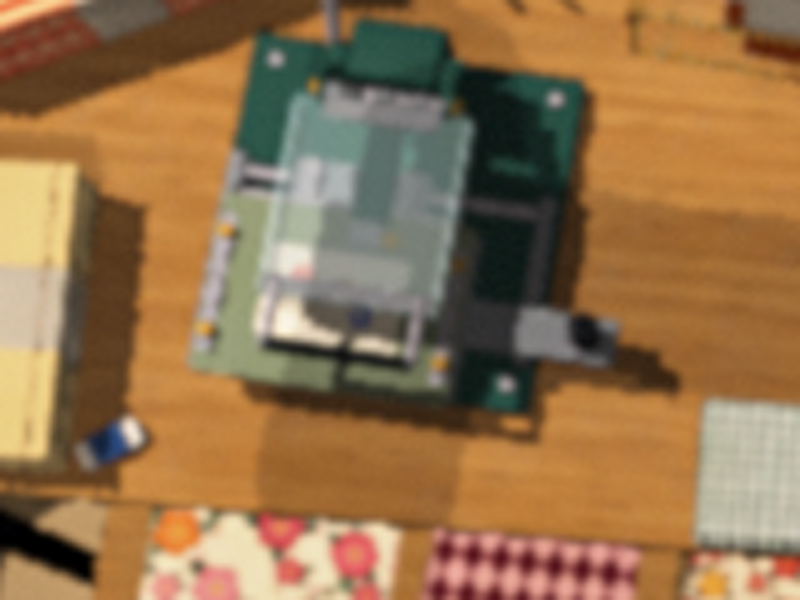

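The side view shows the knob at about px (248,179) and the bar at the guard's front. In the top view the bar is at about (177,210), the blue ring at about (182,203) and the knob at about (227,206). The press is yawed about -9°. Next I move to a close wrist view.

Emit:
servo_tool(targets=[0.8, -0.92, -0.13, 0, 0, 0, 1, 0.8, -0.92, -0.13, 0, 0, 0, 1, 0.8, -0.92, -0.13, 0, 0, 0, 1, 0.8, -0.92, -0.13, 0, 0, 0, 1, 0.8, -0.92, -0.13, 0, 0, 0, 1, 0.8, -0.92, -0.13, 0, 0, 0, 1, 0.8, -0.92, -0.13, 0, 0, 0, 1, 0.8, -0.92, -0.13, 0, 0, 0, 1, 0.8, -0.92, -0.13, 0, 0, 0, 1, 0.8, -0.92, -0.13, 0, 0, 0, 1, 0.8, -0.92, -0.13, 0, 0, 0, 1, 0.8, -0.92, -0.13, 0, 0, 0, 1])

```text
time: 2.4
position: [0.3603, -0.1976, 0.2786]
eef_rot: [3.108, 0.453, 0.001]
force: [0.6, -0.2, 0.9]
finger_gap: 0.0852
gripper_force: 0.0
```

Emit:
servo_tool(targets=[0.8, -0.92, -0.13, 0, 0, 0, 1, 0.8, -0.92, -0.13, 0, 0, 0, 1, 0.8, -0.92, -0.13, 0, 0, 0, 1, 0.8, -0.92, -0.13, 0, 0, 0, 1, 0.8, -0.92, -0.13, 0, 0, 0, 1, 0.8, -0.92, -0.13, 0, 0, 0, 1, 0, 0, 0, 0, 0, -1, 1, 0, 0, 0, 0, 0, -1, 1, 0, 0, 0, 0, 0, -1, 1, 0, 0, 0, 0, 0, -1, 1, 0, 0, 0, 0, 0, -1, 1, 0, 0, 0, 0, 0, -1, 1])

```text
time: 3.4
position: [0.4506, 0.0007, 0.3016]
eef_rot: [2.882, 1.249, 0.0]
force: [0.4, -0.4, 0.1]
finger_gap: 0.0856
gripper_force: 0.0
```

Emit:
servo_tool(targets=[0, 0, 0, 0, 0, -1, 1, 0, 0, 0, 0, 0, -1, 1, 0, 0, 0, 0, 0, -1, 1, 0, 0, 0, 0, 0, -1, 1, 0, 0, 0, 0, 0, -1, 1, 0, 0, 0, 0, 0, -1, 1, 0, 0, 0, 0, 0, -0.8, 1, 0, 0, 0, 0, 0, 0, 1, 0, 0, 0, 0, 0, 0, 1])

```text
time: 4.15
position: [0.4506, 0.0006, 0.3016]
eef_rot: [2.398, 2.03, 0.0]
force: [0.1, -0.1, 0.8]
finger_gap: 0.0858
gripper_force: 0.0
```

```bash
python3 - <<'E'
from h import *
np.set_printoptions(precision=4,suppress=True)
p=pic("wrist"); s=sensors.sense(); print(s["position"],s["eef_rot"],s["time"],s["qpos"]); print(p["hand_eye"],p["K"])
cv2.imwrite("pics/w0.png",p["frame"])
Z=dict(pin_tip=.0635,red_ring=.058,blue_ring=.058,bed_knob=.075,guard_hinge=.122,guard_bar=.122)
for k,z in Z.items():
    for r in spotter.spot_point(k,p)[:1]: print(k,r["score"],np.array(r["pixel"]),atz(p,r["pixel"],z))
E
```

```text
[0.4506 0.0006 0.3016] [2.3976 2.0299 0.0002] 4.2 [-0.1547 -0.2225  1.9204  0.      1.4435  0.011 ]
[[-0.0003 -0.9462 -0.3236  0.0839]
 [ 1.     -0.0004  0.0005  0.0007]
 [-0.0006 -0.3236  0.9462 -0.1434]
 [ 0.      0.      0.      1.    ]] [[346.1233   0.     250.9108]
 [  0.     346.1233 195.9251]
 [  0.       0.       1.    ]]
pin_tip 0.19 [472.4  66.8] [0.693  0.0557 0.0635]
blue_ring 0.75 [301.6  81.9] [0.5178 0.0699 0.058 ]
bed_knob 0.92 [319.  223.5] [ 0.5169 -0.0881  0.075 ]
guard_hinge 0.64 [474.5  67. ] [0.6599 0.0594 0.122 ]
guard_bar 0.62 [266.5  86.9] [0.4778 0.0731 0.122 ]
```

View pics/w0.png

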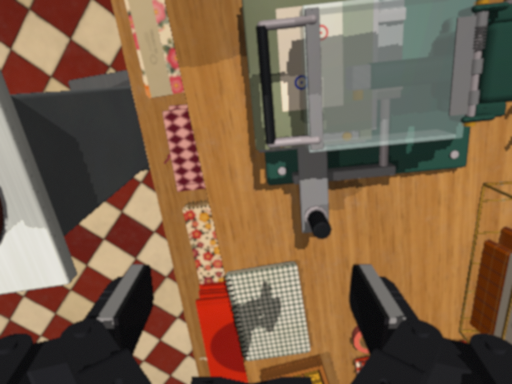

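```bash
python3 - <<'E'
from h import *
np.set_printoptions(precision=4,suppress=True)
p=pic("wrist")
f=p["frame"]; cv2.imwrite("pics/w0c.png",cv2.resize(f[0:130,250:410],(800,650)[:2],interpolation=cv2.INTER_CUBIC)[:600])
hsv=cv2.cvtColor(f,cv2.COLOR_BGR2HSV)
for px,z in [((322,31),.058),((302,82),.058),((262,28),.122),((268,142),.122),((268,183),.02),((466,165),.02)]: print(px,atz(p,px,z))
b,r=atz(p,(302,82),.058),atz(p,(322,31),.058);d=r-b
print("yaw",np.degrees(np.arctan2(d[1],d[0])-np.arctan2(46,22)),np.linalg.norm(d))
E
```

```text
(322, 31) [0.5439 0.1154 0.058 ]
(302, 82) [0.5181 0.0698 0.058 ]
(262, 28) [0.481  0.1207 0.122 ]
(268, 142) [0.4717 0.0242 0.122 ]
(268, 183) [ 0.466  -0.0465  0.02  ]
(466, 165) [ 0.7155 -0.0641  0.02  ]
yaw -3.92853912887167 0.052392486929341155
```

View pics/w0c.png

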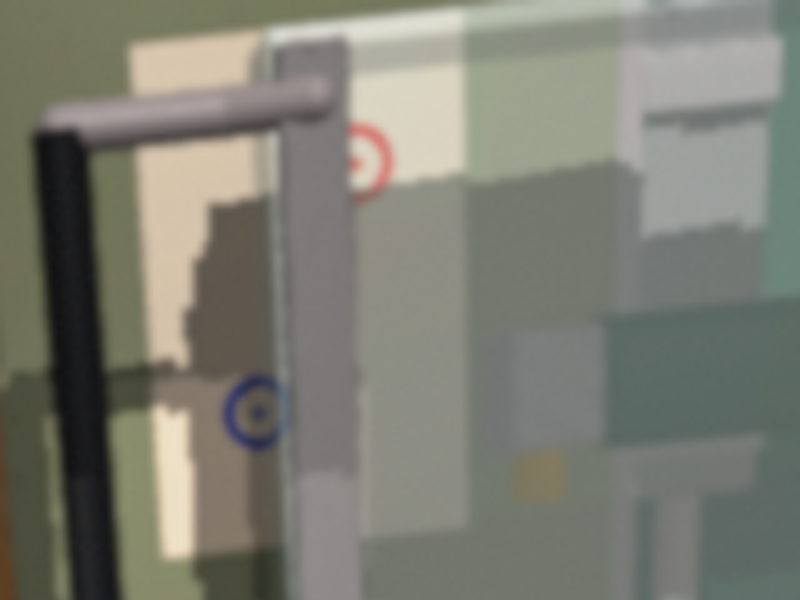

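```bash
python3 - <<'E'
from h import *
np.set_printoptions(precision=4,suppress=True)
P={n:pic(n) for n in("wrist","side","top")}
o=[("wrist",(358,94.5)),("top",(188,188)),("side",(252.5,154.7))]
ob=[(P[n],x) for n,x in o]
for sub in ([0,1,2],[0,1],[0,2],[1,2]):
    X=tri([ob[i] for i in sub]); print(sub,X,[proj(P[n],X) for n,_ in o])
for n,x in o: print(n,atz(P[n],x,.0635))
for n,k,x in [("wrist","red",(321.4,32.4)),("wrist","blue",(301.4,82.2))]: print(k,atz(P[n],x,.058))
for n in P: print(n,proj(P[n],(.5660,.064,.0635)))
E
```

```text
[0, 1, 2] [0.566  0.0502 0.084 ] [array([355.4852,  94.5084]), array([188.1892, 187.3978]), array([252.5356, 154.6208])]
[0, 1] [0.5644 0.05   0.0907] [array([355.7774,  95.2375]), array([187.9353, 187.3822]), array([252.0981, 153.3057])]
[0, 2] [0.5671 0.0499 0.0843] [array([356.619 ,  94.6659]), array([188.3069, 187.0992]), array([252.81  , 154.5781])]
[1, 2] [0.565  0.0507 0.0832] [array([354.2026,  94.1129]), array([188.0412, 187.7243]), array([252.2666, 154.7737])]
wrist [0.5744 0.0479 0.0635]
top [0.5687 0.0537 0.0635]
side [0.5724 0.0797 0.0635]
red [0.5432 0.1143 0.058 ]
blue [0.5175 0.0698 0.058 ]
wrist [348.9609  80.0081]
side [251.8695 157.0386]
top [185.0159 188.5016]
```

The ring centres read clearly: red at (321,32) and blue at (301,82). The orange block at about (358,95) isn't the pin, because it triangulates to z of about 84 mm beside the holder. The holder hides the pin from this angle, so I'll look at it obliquely from the left.

Emit:
servo_tool(targets=[0.85, 0.36, 0.6, 0, 0, 0, 1, 0.85, 0.36, 0.6, 0, 0, 0, 1, 0.85, 0.36, 0.6, 0, 0, 0, 1, 0.85, 0.36, 0.6, 0, 0, 0, 1, 0.85, 0.36, 0.6, 0, 0, 0, 1, 0.85, 0.36, 0.6, 0, 0, 0, 1, 0, 0, 0, 0, -1, 0, 1, 0, 0, 0, 0, -1, 0, 1, 0, 0, 0, 0, -1, 0, 1, 0, 0, 0, 0, -1, 0, 1, 0, 0, 0, 0, -1, 0, 1, 0, 0, 0, 0, -1, 0, 1])

```text
time: 5.7
position: [0.5401, 0.1415, 0.1941]
eef_rot: [2.093, 1.775, -0.563]
force: [0.1, 0.3, 0.1]
finger_gap: 0.0854
gripper_force: 0.0
```

Emit:
servo_tool(targets=[0, 0, 0, 0, 0, 0, 1, 0, 0, 0, 0, 0, 0, 1])

```text
time: 5.87
position: [0.5392, 0.1418, 0.1923]
eef_rot: [2.095, 1.781, -0.563]
force: [0.2, -0.1, 0.5]
finger_gap: 0.0852
gripper_force: 0.0
```

```bash
python3 - <<'E'
from h import *
np.set_printoptions(precision=4,suppress=True)
p=pic("wrist"); s=sensors.sense(); print(s["position"],s["eef_rot"],s["qpos"])
np.savez("w1.npz",K=p["K"],R=p["_R"],t=p["_t"])
f=p["frame"]; cv2.imwrite("pics/w1f.png",f); cv2.imwrite("pics/w1.png",cv2.resize(f,(800,600),interpolation=cv2.INTER_CUBIC))
for k,z in dict(pin_tip=.0635,red_ring=.058,blue_ring=.058,guard_hinge=.122,guard_bar=.122,bed_knob=.075).items():
    for r in spotter.spot_point(k,p)[:1]: print(k,r["score"],np.array(r["pixel"]),atz(p,r["pixel"],z))
E
```

```text
[0.5395 0.1412 0.193 ] [ 2.0962  1.7794 -0.5614] [ 0.3657  0.3117  1.6517 -0.4474  1.4725  0.6405]
red_ring 0.68 [259. 131.] [0.5416 0.1142 0.058 ]
blue_ring 0.72 [262.5 352.2] [ 0.4697 -0.4266  0.058 ]
guard_hinge 0.83 [426.6 220. ] [0.6568 0.0643 0.122 ]
guard_bar 0.73 [187.  236.1] [0.4783 0.0724 0.122 ]
bed_knob 0.97 [264.1 278. ] [ 0.5174 -0.0927  0.075 ]
```

View pics/w1.png

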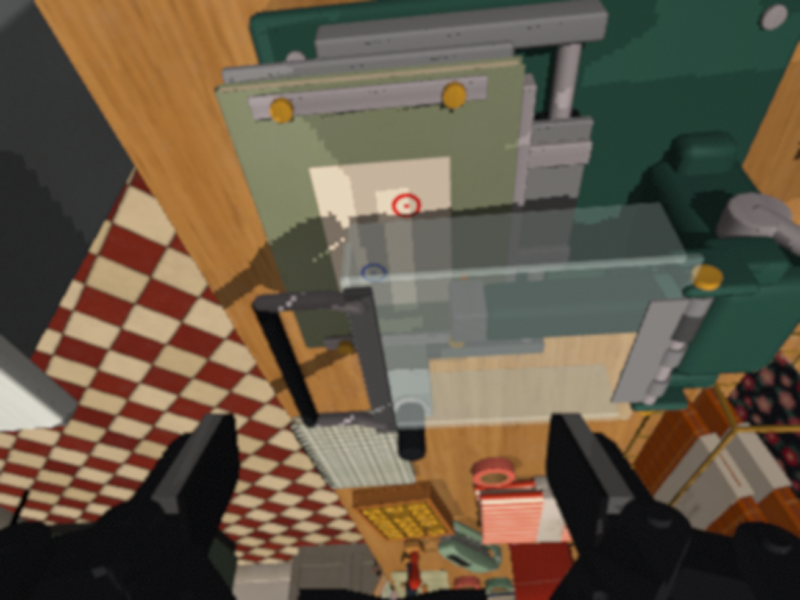

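```bash
python3 - <<'E'
import cv2
f=cv2.imread("pics/w1f.png")[115:215,215:345]
cv2.imwrite("pics/w1c.png",cv2.resize(f,(780,600),interpolation=cv2.INTER_CUBIC))
E
```

```text
(no output)
```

View pics/w1c.png

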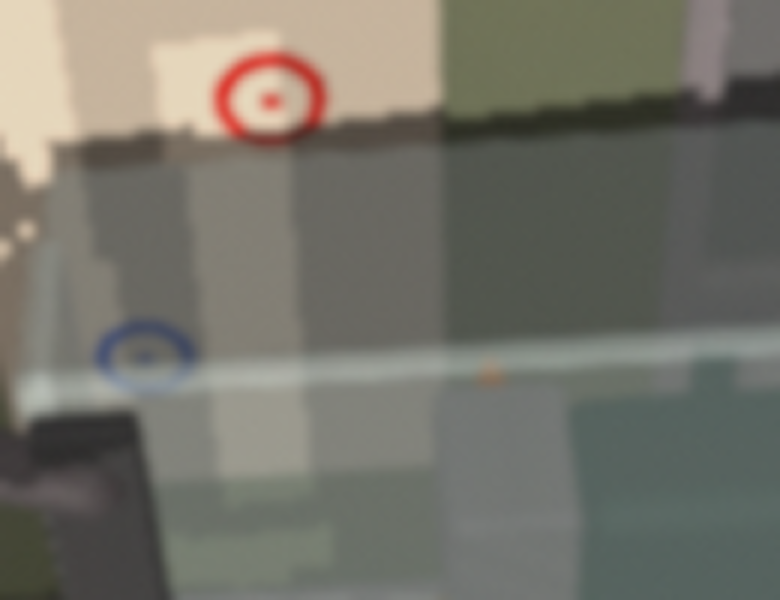

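Emit:
servo_tool(targets=[0.75, 0, 0, 0, -1, 0, 1, 0.75, 0, 0, 0, -1, 0, 1, 0, 0, 0, 0, 0, 0, 1, 0, 0, 0, 0, 0, 0, 1])

```text
time: 6.55
position: [0.5443, 0.1787, 0.1659]
eef_rot: [1.977, 1.683, -0.729]
force: [0.5, -1.1, 0.1]
finger_gap: 0.0852
gripper_force: 0.0
```

```bash
python3 - <<'E'
from h import *
np.set_printoptions(precision=4,suppress=True)
q=np.load("w1.npz");q={"K":q["K"],"_R":q["R"],"_t":q["t"]}
for k,x,z in [("red",(260.,131.8),.058),("blue",(239.2,174.5),.058),("pin",(296.5,174.7),.0635)]: print(k,atz(q,x,z))
p=pic("wrist"); s=sensors.sense(); print(s["position"],s["eef_rot"],s["qpos"])
np.savez("w2.npz",K=p["K"],R=p["_R"],t=p["_t"]); f=p["frame"]; cv2.imwrite("pics/w2f.png",f)
c=proj(p,(.567,.064,.0635)).astype(int);print(c)
a,b=max(c[1]-55,0),max(c[0]-85,0);print("crop origin",b,a)
cv2.imwrite("pics/w2c.png",cv2.resize(f[a:a+100,b:b+130],(780,600),interpolation=cv2.INTER_CUBIC))
for k in ("pin_tip","red_ring","blue_ring"):
    for r in spotter.spot_point(k,p)[:1]: print(k,r["score"],np.array(r["pixel"]),atz(p,r["pixel"],.058+.0055*(k=="pin_tip")))
E
```

```text
red [0.5423 0.1133 0.058 ]
blue [0.5173 0.0691 0.058 ]
pin [0.5674 0.0663 0.0635]
[0.5453 0.1782 0.1683] [ 1.9794  1.6811 -0.7239] [ 0.4694  0.4742  1.5458 -0.5449  1.5826  0.7564]
[296 197]
crop origin 211 142
red_ring 0.68 [257.5 164. ] [0.5387 0.1113 0.058 ]
blue_ring 0.73 [238.1 194. ] [0.5146 0.0684 0.058 ]
```

View pics/w2c.png

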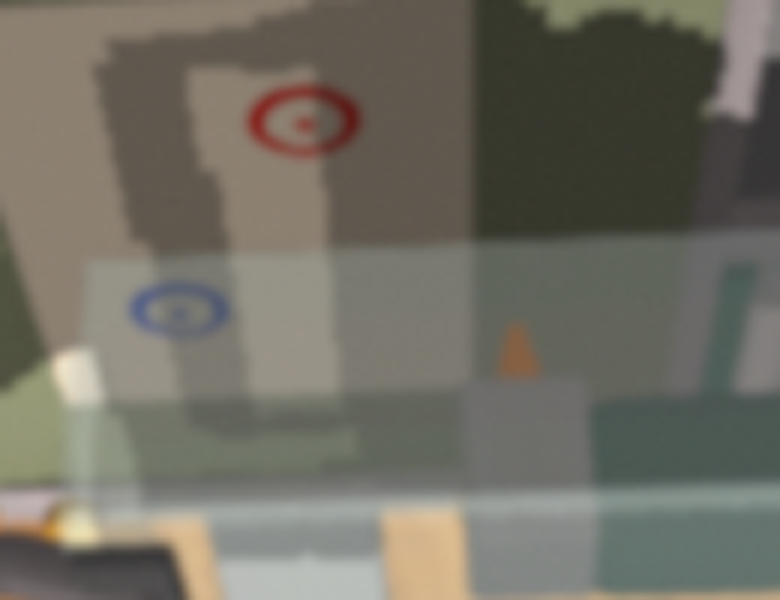

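The pin tip is clear now at px (297.2,196.2), with red at (261.8,162.3) and blue at (241.0,193.8).

```bash
python3 - <<'E'
from h import *
np.set_printoptions(precision=4,suppress=True)
q=np.load("w2.npz");q={"K":q["K"],"_R":q["R"],"_t":q["t"]}
r,b,n=[atz(q,x,z) for x,z in [((261.8,162.3),.058),((241.,193.8),.058),((297.2,196.2),.0635)]]
d=r-b; print(r,b,n,"yaw",np.degrees(np.arctan2(d[1],d[0])-np.arctan2(46,22)),np.linalg.norm(d[:2]),"pin-red",n-r,"pin-blue",n-b)
p=pic("wrist")
x=spotter.spot_point("bed_knob",p); 
for r in x[:1]: print(r,atz(p,r["pixel"],.075))
x=spotter.recognise("bed_knob",p); print(x[:1])
E
```

```text
[0.5424 0.113  0.058 ] [0.5172 0.0683 0.058 ] [0.5676 0.0655 0.0635] yaw -3.8855858399068834 0.05127746341463923 pin-red [ 0.0252 -0.0475  0.0055] pin-blue [ 0.0504 -0.0028  0.0055]
{'pixel': [259.7, 267.5], 'score': 0.73} [ 0.5136 -0.0962  0.075 ]
[{'bbox': [236.6, 175.1, 208.5, 213.4], 'score': 0.86}]
```

Emit:
servo_tool(targets=[0, 0, 0, 0, 1, 0, 1, 0, 0, 0, 0, 1, 0, 1, 0, 0, 0, 0, 1, 0, 1, 0, 0, 0, 0, 1, 0, 1, 0, 0, 0, 0, 1, 0, 1, 0, 0, 0, 0, 1, 0, 1, 0, 0, 0, 0, 1, 0, 1, 0, 0, 0, 0, 1, 0, 1, 0, 0, 0, 0, 0, -0.55, 1, 0, 0, 0, 0, 0, -0.55, 1])

```text
time: 7.73
position: [0.546, 0.1765, 0.171]
eef_rot: [2.296, 2.143, 0.004]
force: [-0.0, -0.2, 0.3]
finger_gap: 0.085
gripper_force: 0.0
```

Emit:
servo_tool(targets=[-1, -0.034, 0, 0, 0, 0, 1, -1, -0.034, 0, 0, 0, 0, 1, -1, -0.034, 0, 0, 0, 0, 1, -1, -0.034, 0, 0, 0, 0, 1, -1, -0.034, 0, 0, 0, 0, 1, -1, -0.034, 0, 0, 0, 0, 1, -1, -0.034, 0, 0, 0, 0, 1, -1, -0.034, 0, 0, 0, 0, 1, -1, -0.034, 0, 0, 0, 0, 1, 0, 0, 0, 0, 0, 0, 1, 0, 0, 0, 0, 0, 0, 1])

```text
time: 8.65
position: [0.5182, -0.0922, 0.1705]
eef_rot: [2.299, 2.139, 0.002]
force: [-1.3, 0.0, -0.2]
finger_gap: 0.0853
gripper_force: 0.0
```

```bash
python3 - <<'E'
from h import *
np.set_printoptions(precision=4,suppress=True)
p=pic("wrist"); s=sensors.sense(); print(s["time"],s["position"],s["eef_rot"],Ro.from_rotvec(s["eef_rot"]).as_matrix())
for r in spotter.spot_point("bed_knob",p)[:1]: print(r,atz(p,r["pixel"],.075))
c=proj(p,(.517,-.09,.075)).astype(int);print(c)
np.savez("w3.npz",K=p["K"],R=p["_R"],t=p["_t"]); f=p["frame"]
cv2.imwrite("pics/w3.png",f)
E
```

```text
8.7 [ 0.5182 -0.0911  0.1703] [2.2973 2.1414 0.0017] [[ 0.0701  0.9975  0.0015]
 [ 0.9975 -0.0701 -0.    ]
 [ 0.0001  0.0015 -1.    ]]
{'pixel': [245.6, 192.5], 'score': 0.57} [ 0.5157 -0.0873  0.075 ]
[247 195]
```

View pics/w3.png

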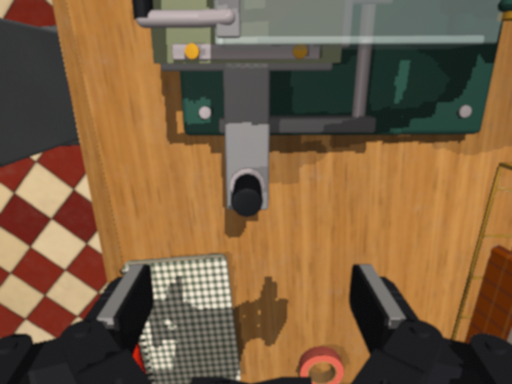

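Emit:
servo_tool(newtons=40, targets=[0.13, -0.057, 0.73, 0, 0, 0, 1, 0, 0, 0.73, 0, 0, 0, 1, 0, 0, 0.73, 0, 0, 0, 1, 0, 0, 0.73, 0, 0, 0, 1, 0, 0, 0.73, 0, 0, 0, 1, 0, 0, 0, 0, 0, 0, 1, 0, 0, 0, 0, 0, 0, 1])

```text
time: 9.33
position: [0.5156, -0.0849, 0.0589]
eef_rot: [-2.292, -2.144, 0.002]
force: [0.7, 0.2, 1.5]
finger_gap: 0.0853
gripper_force: 0.0
```

Emit:
servo_tool(targets=[0, 0, 0, 0, 0, 0, 0, 0, 0, 0, 0, 0, 0, -0.3, 0, 0, 0, 0, 0, 0, -1, 0, 0, 0, 0, 0, 0, -1, 0, 0, 0, 0, 0, 0, -1, 0, 0, 0, 0, 0, 0, -1, 0, 0, 0, 0, 0, 0, -1, 0, 0, 0, 0, 0, 0, -1])

```text
time: 10.0
position: [0.5172, -0.0867, 0.0606]
eef_rot: [2.295, 2.144, 0.0]
force: [-1.6, 0.2, 5.7]
finger_gap: 0.0208
gripper_force: 39.1
```

```bash
python3 - <<'E'
from h import *
s=sensors.sense(); print({k:np.round(s[k],4) for k in("time","position","eef_rot","force","finger_gap","gripper_force")})
p=pic("side"); cv2.imwrite("pics/s1.png",p["frame"])
for k in ("red_ring","blue_ring","pin_tip"):
  for r in spotter.spot_point(k,p)[:1]: print(k,r)
E
```

```text
{'time': np.float64(10.0), 'position': array([ 0.5172, -0.0867,  0.0606]), 'eef_rot': array([2.2952e+00, 2.1441e+00, 4.0000e-04]), 'force': array([-1.6091,  0.1907,  5.6732]), 'finger_gap': np.float64(0.0208), 'gripper_force': np.float64(39.0685)}
red_ring {'pixel': [246.2, 148.6], 'score': 0.82}
blue_ring {'pixel': [239.9, 158.4], 'score': 0.55}
pin_tip {'pixel': [253.2, 155.5], 'score': 0.58}
```

Emit:
servo_tool(targets=[-0.19, 0.119, 0, 0, 0, 0, -1, -0.19, 0.119, 0, 0, 0, 0, -1, -0.19, 0.119, 0, 0, 0, 0, -1, -0.19, 0.119, 0, 0, 0, 0, -1, -0.19, 0.119, 0, 0, 0, 0, -1, -0.19, 0.119, 0, 0, 0, 0, -1, -0.19, 0.119, 0, 0, 0, 0, -1, -0.19, 0.119, 0, 0, 0, 0, -1, 0, 0, 0, 0, 0, 0, -1, 0, 0, 0, 0, 0, 0, -1])

```text
time: 11.03
position: [0.5434, -0.1349, 0.0607]
eef_rot: [2.294, 2.142, 0.001]
force: [0.4, -2.0, 4.6]
finger_gap: 0.0209
gripper_force: 39.4
```

```bash
cat > chk.py <<'E'
from h import *
import sys
L=[];P=[]
for i in range(5):
    p=pic("side"); s=sensors.sense(); L.append(s["position"]); P.append(p["frame"])
print(s["time"],np.round(np.mean(L,0),4),np.round(s["force"],1),s["finger_gap"])
f=np.mean(P,0).astype(np.uint8); a,b=135,225
cv2.imwrite("pics/%s.png"%sys.argv[1],cv2.resize(f[a:a+42,b:b+56],(800,600),interpolation=cv2.INTER_CUBIC))
for k in ("red_ring","blue_ring","pin_tip"):
  for r in spotter.spot_point(k,p)[:1]: print(k,r,((r["pixel"][0]-b)*14.3,(r["pixel"][1]-a)*14.3))
print("expected pin px",proj(p,(.5676,.0655,.0635)),"slip point below",proj(p,(.5676,.0655,.058)))
E
python3 chk.py sr
```

```text
11.2833 [ 0.5434 -0.1345  0.0607] [ 0.7 -1.8  5.9] 0.020830770643454788
red_ring {'pixel': [254.2, 155.1], 'score': 0.53} (417.55999999999983, 287.42999999999995)
blue_ring {'pixel': [248.4, 164.9], 'score': 0.64} (334.6200000000001, 427.5700000000001)
pin_tip {'pixel': [251.6, 153.5], 'score': 0.63} (380.37999999999994, 264.55)
expected pin px [252.1679142  156.77576332] slip point below [252.20836865 157.90922649]
```

View pics/sr.png

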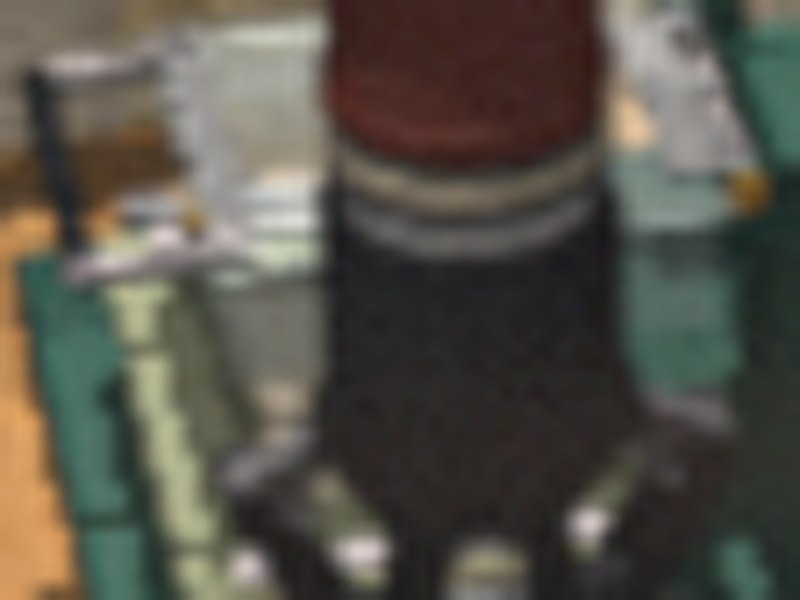

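Emit:
servo_tool(targets=[0, 0, 0, 0, 0, 0, -1, 0, 0, 0, 0, 0, 0, -1, 0, 0, 0, 0, 0, 0, -1, 0, 0, 0, 0, 0, 0, -1, 0, 0, 0, 0, 0, 0, -1, 0, 0, 0, 0, 0, 0, -1, 0, 0, 0, 0, 0, 0, -1, 0, 0, 0, 0, 0, 0, -1])

```text
time: 12.1
position: [0.5434, -0.1343, 0.0607]
eef_rot: [2.293, 2.143, 0.002]
force: [1.5, -1.4, 5.3]
finger_gap: 0.0207
gripper_force: 39.4
```

Emit:
servo_tool(targets=[0.192, 0.09, 0, 0, 0, 0, -1, 0.192, 0.09, 0, 0, 0, 0, -1, 0.192, 0.09, 0, 0, 0, 0, -1, 0.192, 0.09, 0, 0, 0, 0, -1, 0.192, 0.09, 0, 0, 0, 0, -1, 0.192, 0.09, 0, 0, 0, 0, -1, 0.192, 0.09, 0, 0, 0, 0, -1, 0.192, 0.09, 0, 0, 0, 0, -1, 0, 0, 0, 0, 0, 0, -1, 0, 0, 0, 0, 0, 0, -1, 0, 0, 0, 0, 0, 0, -1])

```text
time: 13.02
position: [0.5675, -0.0882, 0.0606]
eef_rot: [-2.296, -2.145, -0.003]
force: [0.1, 0.9, 6.5]
finger_gap: 0.0212
gripper_force: 39.6
```

```bash
python3 - <<'E'
from h import *
np.set_printoptions(precision=4,suppress=True)
L=[]
for n in("side","top","top","top"):
    p=pic(n); s=sensors.sense(); L.append(s["position"])
    cv2.imwrite(f"pics/{n}2.png",p["frame"])
    for k in("red_ring","blue_ring","pin_tip"):
        for r in spotter.spot_point(k,p)[:1]: print(n,k,r["score"],atz(p,r["pixel"],.058))
print(s["time"],np.mean(L,0),s["force"])
E
```

```text
side red_ring 0.19 [ 0.5668 -0.3612  0.058 ]
side blue_ring 0.75 [0.5807 0.0783 0.058 ]
side pin_tip 0.81 [0.5663 0.0825 0.058 ]
top red_ring 0.61 [0.5807 0.1136 0.058 ]
top blue_ring 0.73 [0.5576 0.0713 0.058 ]
top pin_tip 0.72 [0.5675 0.0756 0.058 ]
top red_ring 0.71 [0.591  0.1188 0.058 ]
top blue_ring 0.93 [0.5658 0.0737 0.058 ]
top pin_tip 0.66 [0.5732 0.0603 0.058 ]
top red_ring 0.83 [0.5921 0.1143 0.058 ]
top blue_ring 0.76 [0.5708 0.075  0.058 ]
top pin_tip 0.71 [ 0.417 -0.263  0.058]
13.6667 [ 0.5675 -0.0882  0.0606] [-0.408   1.8231  6.107 ]
```

Emit:
servo_tool(targets=[0, 0, 0, 0, 0, 0, -0.2, 0, 0, 0, 0, 0, 0, 0.2, 0, 0, 0, 0, 0, 0, 0.5, 0, 0, 0, 0, 0, 0, 0.5, 0, 0, 0, 0, 0, 0, 0.5, 0, 0, -0.86, 0, 0, 0, 0.5, 0, 0, -0.86, 0, 0, 0, 0.5, 0, 0, -0.86, 0, 0, 0, 0.5, 0, 0, -0.86, 0, 0, 0, 0.5, 0, 0, -0.86, 0, 0, 0, 0.5])

```text
time: 14.65
position: [0.5664, -0.0892, 0.1896]
eef_rot: [-2.295, -2.144, 0.001]
force: [0.5, 0.6, -0.6]
finger_gap: 0.064
gripper_force: 0.0
```

Emit:
servo_tool(targets=[0.852, -0.56, 0, 0, 0, 0, -0.43, 0.852, -0.56, 0, 0, 0, 0, -0.43, 0.852, -0.56, 0, 0, 0, 0, -0.43, 0.852, -0.56, 0, 0, 0, 0, -0.43, 0.852, -0.56, 0, 0, 0, 0, -0.43, 0.852, -0.56, 0, 0, 0, 0, -0.43, 0, 0, 0, 0, 0, 0, -0.43, 0, 0, 0, 0, 0, 0, -0.43])

```text
time: 15.32
position: [0.4758, 0.0716, 0.1886]
eef_rot: [-2.293, -2.148, 0.001]
force: [0.4, -0.6, -0.3]
finger_gap: 0.0246
gripper_force: 0.0
```

```bash
python3 - <<'E'
from h import *
np.set_printoptions(precision=4,suppress=True)
p=pic("wrist"); s=sensors.sense(); print(s["time"],s["position"],s["finger_gap"],s["force"])
for k,z in (("guard_bar",.122),("red_ring",.058),("blue_ring",.058),("bed_knob",.075)):
    for r in spotter.spot_point(k,p)[:1]: print(k,r,atz(p,r["pixel"],z))
cv2.imwrite("pics/w4.png",p["frame"])
E
```

```text
15.3667 [0.4766 0.0707 0.1888] 0.024233884823470372 [ 0.3941 -0.0476  0.4159]
guard_bar {'pixel': [253.1, 210.9], 'score': 0.73} [0.4782 0.0731 0.122 ]
```

View pics/w4.png

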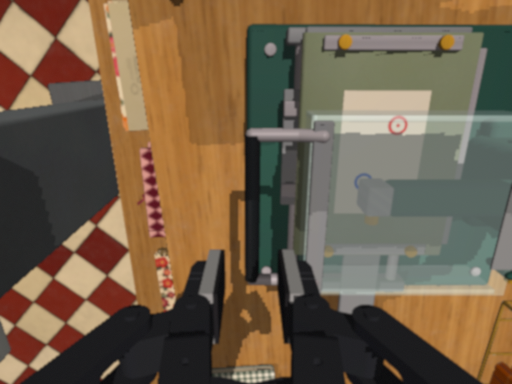

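The bar at col 252 lies midway between the fingers. The blue ring at about (363,181) is partly under the holder, and red is at (398,125).

```bash
python3 - <<'E'
from h import *
p=pic("wrist"); b=atz(p,(363,181.5),.058);r=atz(p,(398,125),.058)
print(b,r,r-np.array([.0252,.0447,0]), proj(p,(.5676,.0655,.058)))
E
```

```text
[0.57084292 0.06562009 0.058     ] [0.59657452 0.11002891 0.058     ] [0.57137452 0.06532891 0.058     ] [359.05248777 181.90250517]
```

Emit:
servo_tool(newtons=40, targets=[0, 0.03, 0.68, 0, 0, 0, -0.43, 0, 0, 0.68, 0, 0, 0, -0.43, 0, 0, 0.68, 0, 0, 0, -0.43, 0, 0, 0.68, 0, 0, 0, -0.43, 0, 0, 0, 0, 0, 0, -0.43, 0, 0, 0, 0, 0, 0, -1, 0, 0, 0, 0, 0, 0, -1, 0, 0, 0, 0, 0, 0, -1, 0, 0, 0, 0, 0, 0, -1, 0, 0, 0, 0, 0, 0, -1])

```text
time: 16.45
position: [0.4763, 0.0701, 0.1075]
eef_rot: [-2.294, -2.144, 0.004]
force: [-5.3, -0.9, -0.9]
finger_gap: 0.0081
gripper_force: 38.9
```

The blue ring may sit about 3 mm behind the pin, so I'll check it against the fixed base screws in the saved pictures before lifting.

```bash
python3 - <<'E'
from h import *
np.set_printoptions(precision=4,suppress=True)
K=np.array([[346.1233,0,250.9108],[0,346.1233,195.9251],[0,0,1]])
he=np.array([[-.0003,-.9462,-.3236,.0839],[1,-.0004,.0005,.0007],[-.0006,-.3236,.9462,-.1434],[0,0,0,1]])
def mk(pos,yaw):
    c,s_=np.cos(yaw),np.sin(yaw);T=np.eye(4);T[:3,:3]=[[c,s_,0],[s_,-c,0],[0,0,-1]];T[:3,3]=pos
    C=np.linalg.inv(T@he);return {"K":K,"_R":C[:3,:3],"_t":C[:3,3]}
def red(f,c,w=14):
    x,y=c;h=cv2.cvtColor(f[y-w:y+w,x-w:x+w],cv2.COLOR_BGR2HSV).astype(int)
    m=((h[...,0]<8)|(h[...,0]>172))&(h[...,1]>70)
    v,u=np.nonzero(m);return (u.min()+u.max())/2+x-w,(v.min()+v.max())/2+y-w,len(u),(u.min()+x-w,u.max()+x-w,v.min()+y-w,v.max()+y-w)
def scr(f,c,w=8):
    x,y=c;g=cv2.cvtColor(f[y-w:y+w+1,x-w:x+w+1],cv2.COLOR_BGR2GRAY).astype(float)
    m=g>(np.percentile(g,50)+g.max())/2;v,u=np.nonzero(m);return u.mean()+x-w,v.mean()+y-w,len(u)
W={"w0":(mk((.4506,.0006,.3016),2*np.arctan2(2.0299,2.3976)),(322,31),[(282,171),(454,154)]),
"w4":(mk((.4766,.0707,.1888),2*np.arctan2(2.146,2.294)),(398,125),[(270,48),(267,271),(476,271)]),
"w3":(mk((.5182,-.0911,.1703),2*np.arctan2(2.1414,2.2973)),None,[(205,113),(465,111)])}
for n,(p,rc,sc) in W.items():
    f=cv2.imread(f"pics/{n}.png")
    if rc: r=red(f,rc);print(n,"red",r,atz(p,r[:2],.058))
    for c in sc: q=scr(f,c);print(n,"screw",q,atz(p,q[:2],.02))
E
```

```text
w0 red (np.float64(323.5), np.float64(32.0), 45, (np.int64(320), np.int64(327), np.int64(25), np.int64(39))) [0.5454 0.1143 0.058 ]
w0 screw (np.float64(281.4583333333333), np.float64(170.39583333333334), 48) [ 0.4852 -0.0328  0.02  ]
w0 screw (np.float64(454.38775510204084), np.float64(154.20408163265307), 49) [ 0.7007 -0.0479  0.02  ]
w4 red (np.float64(397.5), np.float64(124.5), 120, (np.int64(388), np.int64(407), np.int64(116), np.int64(133))) [0.5952 0.1121 0.058 ]
w4 screw (np.float64(270.019801980198), np.float64(48.445544554455445), 101) [0.5005 0.1762 0.02  ]
w4 screw (np.float64(268.33898305084745), np.float64(272.5593220338983), 59) [ 0.4883 -0.0367  0.02  ]
w4 screw (np.float64(475.58490566037733), np.float64(271.3207547169811), 53) [ 0.7015 -0.0496  0.02  ]
w3 screw (np.float64(204.33663366336634), np.float64(112.0), 101) [ 0.4846 -0.0316  0.02  ]
w3 screw (np.float64(465.0612244897959), np.float64(110.86734693877551), 98) [ 0.6999 -0.0459  0.02  ]
```

The fixed screws put the residual bed error at about 1–2 mm, well inside the 10 mm ring. I'll lift the guard now.

Emit:
servo_tool(targets=[0, 0.023, -0.529, 0, 0, 0, -1, 0, 0.069, -0.525, 0, 0, 0, -1, 0, 0.115, -0.517, 0, 0, 0, -1, 0, 0.159, -0.505, 0, 0, 0, -1, 0, 0.203, -0.489, 0, 0, 0, -1, 0, 0.244, -0.469, 0, 0, 0, -1])

```text
time: 16.95
position: [0.5001, 0.0684, 0.1994]
eef_rot: [-2.294, -2.143, 0.006]
force: [-3.9, -1.3, -0.7]
finger_gap: 0.0081
gripper_force: 39.1
```

Emit:
servo_tool(targets=[0, 0.284, -0.446, 0, 0, 0, -1, 0, 0.322, -0.42, 0, 0, 0, -1, 0, 0.358, -0.39, 0, 0, 0, -1, 0, 0.39, -0.358, 0, 0, 0, -1, 0, 0.42, -0.322, 0, 0, 0, -1, 0, 0.446, -0.284, 0, 0, 0, -1, 0, 0, 0, 0, 0, 0, -1, 0, 0, 0, 0, 0, 0, -1])

```text
time: 17.62
position: [0.5693, 0.0638, 0.2707]
eef_rot: [2.294, 2.143, 0.002]
force: [-9.2, -2.0, 11.5]
finger_gap: 0.0083
gripper_force: 40.5
```

```bash
python3 - <<'E'
from h import *
np.set_printoptions(precision=4,suppress=True)
L=[]
for n in("side","top","side","top"):
    p=pic(n); s=sensors.sense(); L.append(s["position"]); ob=None
    for r in spotter.spot_point("guard_bar",p)[:1]: print(n,r)
    for k in("red_ring","blue_ring"):
        for r in spotter.spot_point(k,p)[:1]: print(n,k,r["score"],atz(p,r["pixel"],.058))
m=np.mean(L,0); print(s["time"],m,s["force"],s["finger_gap"],s["gripper_force"])
pin=np.array([.5676,.0655]);ux=np.array([np.cos(np.radians(-4)),np.sin(np.radians(-4))])
h=pin+.092*ux; dx=(h-m[:2])@ux; print("angle z",np.degrees(np.arcsin((m[2]-.1075)/.182)),"angle geo",np.degrees(np.arctan2(m[2]-.1075,dx)),dx)
E
```

```text
side {'pixel': [250.0, 111.2], 'score': 0.73}
side red_ring 0.81 [0.5975 0.1103 0.058 ]
side blue_ring 0.67 [0.574  0.0712 0.058 ]
top {'pixel': [177.2, 168.2], 'score': 0.77}
top red_ring 0.68 [0.5876 0.1283 0.058 ]
top blue_ring 0.58 [0.5689 0.0598 0.058 ]
side {'pixel': [249.7, 113.3], 'score': 0.85}
side red_ring 0.96 [0.6071 0.1193 0.058 ]
side blue_ring 0.57 [0.5702 0.0493 0.058 ]
top {'pixel': [171.3, 173.6], 'score': 0.59}
top red_ring 0.96 [0.5927 0.1158 0.058 ]
top blue_ring 0.64 [0.5529 0.0672 0.058 ]
18.2667 [0.5685 0.0638 0.2703] [-8.9849 -1.1988 10.1548] 0.008119366785258016 40.413950085639954
angle z 63.41871107597292 angle geo 60.804956798772785 0.0909465062993459
```

The guard is at about 60.5° by x-geometry and steady. Easing the roughly 13 N radial preload slightly.

Emit:
servo_tool(targets=[0, -0.05, -0.09, 0, 0, 0, -1, 0, 0, 0, 0, 0, 0, -1, 0, 0, 0, 0, 0, 0, -1, 0, 0, 0, 0, 0, 0, -1, 0, 0, 0, 0, 0, 0, -1, 0, 0, 0, 0, 0, 0, -1])

```text
time: 18.92
position: [0.5667, 0.0639, 0.2693]
eef_rot: [2.295, 2.144, -0.001]
force: [-5.9, -1.6, 5.4]
finger_gap: 0.0083
gripper_force: 40.4
```

```bash
python3 - <<'E'
from h import *
np.set_printoptions(precision=4,suppress=True)
L=[];B={"side":[],"top":[]}
for n in ("side","top")*4:
    p=pic(n); s=sensors.sense(); L.append(s["position"])
    for r in spotter.spot_point("guard_bar",p)[:1]:
        if r["score"]>.4: B[n].append((p,r["pixel"]))
print([tri([a,b]) for a,b in zip(B["side"],B["top"])], tri(B["side"]+B["top"]))
m=np.mean(L,0); print(s["time"],m,s["force"],s["finger_gap"],s["gripper_force"])
ux=np.array([np.cos(np.radians(-4)),np.sin(np.radians(-4))]); d=(m[:2]-[.4763,.0701])@ux
print("angle",np.degrees(np.arccos(1-d/.182)))
E
```

```text
[array([0.5645, 0.0694, 0.2704]), array([0.5729, 0.067 , 0.2748]), array([0.5674, 0.0656, 0.2738]), array([0.5675, 0.0693, 0.2692])] [0.5681 0.0678 0.2721]
19.6667 [0.5667 0.0639 0.2694] [-5.0439 -2.8277  4.9414] 0.008344290122586879 40.35320341587067
angle 59.87326606672468
```

```bash
python3 -c "
from bench import ticket; print(ticket.close_job())"
```

```text
the job is handed in; nothing more can be done
None
```

I handed the job in: the bed stopped about 1.2 s at the red ring, then went on to the blue ring, where the pin should stand about 1–2 mm off centre (not seen directly afterwards). I then let go of the knob, and the arm is holding the guard at about 60°. No verdict came back.

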